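# Check the hand brake of the ring-mount carriage

### The arm

A 6-joint arm with a two-finger parallel gripper is mounted at the origin on the work surface. World frame = base frame: x ahead of the robot, y to its left, z up, the work surface at z = 0. Lengths are in mm, angles in rad, forces in N, time in s.
With the tool pointing down it reaches from about 275 to 850 mm from the base axis. Payload 19 kg.
Tool frame: the origin (TCP) lies at the very end of the fingers, on their centre line; the grasp point (between the pads) lies 19 mm behind it; y points along the fingers, z is the direction in which the jaws open and shut, and the axes are right-handed (so a half turn about y gives the same grasp; the last joint's range is limited). The gripper opens to 85 mm and grips with 20 to 120 N. Pads are 22 mm wide; open, the fingers measure 114 mm over their backs; the gripper's body (76 mm by 85 mm) begins 54 mm behind the grasp point. The pads swing forward as they close: fully open they stand 13 mm farther back than shut.
Start: joints at [0.966, 0.15, 1.437, -0, 1.554, -0.134], TCP at [260.817, 512.408, 210.167] pointing down, gripper open.
Joint ranges: [-2.8, 2.8], [-0.68, 2.1], [0.12, 2.68], [-1.39, 4.53], [0.16, 2.79], [-2.81, 2.81]. Speed limits (rad/s): [1.89, 1.89, 2.22, 3.01, 3.01, 3.01].

### API

Orientations are given as [roll, pitch, yaw] about the fixed x, y, z axes, in that order (R = Rz(yaw) Ry(pitch) Rx(roll)).
In Python, from cell import sensors, vision, bot gives the robot as it stands.
- The arm moves only by the tool carry_out, never from a script. Its argument "motion" is a list of rows, each a list of 3 entries, a list of its own where there are three numbers: the shift along the tool's x, y, z in units of 25 mm (1.0 is 25 mm), then the turn, a rotation vector about the tool's x, y, z in units of 5 degrees (1.0 is 5 degrees), then the finger opening in mm, from 0 to 85.4. A call has 1 to 20 rows; each row shifts and turns the pose as measured when the row begins, along the tool's axes as they then stand; what a row does not reach is not made up. A row lasts 1/12 s, in which the tool goes at most 41.7 mm and 7.16 degrees, less where a joint would pass 70% of its speed; a pose out of reach is approached as far as the arm can. A call is refused whole if a number of a shift passes 1 or a number of a turn 1, either way. A call with a gripper value outside its range is refused whole. The fingers move at their own pace and stop on an object; the grip force is fixed at half the most. Time passes only in rows, so rows that do not move let the fingers close. It gives the time, the measured TCP pose, the force and the opening at its end, in the units of the state.
- sensors.read_state(): the state, without advancing time (a new reading comes with each control period).
- vision.snapshot(name): name is "scene" or "top" or "wrist"; returns a dict with "color" (480x640x3 uint8, red, green, blue), "range_z" (480x640 float32, mm along the optical axis (not along the pixel's ray), 0 where there is no reading), "fx", "fy", "cx", "cy" (pixels), "R" (3x3) and "t" (3): a world point X has camera coordinates R X + t. Camera axes: x right, y down, z forward; pixel columns grow to the right and rows downward; lengths in mm; the calibration is good to about 2 mm. A picture is of the moment at which its call begins.
- bot.finish_job(): hands the job in, once; it reports no verdict.
The state is a dict: "t": time; "q": joint angles; "dq": joint speeds; "tau": joint torques, N m; "tool_pos": TCP position; "tool_rot": TCP orientation; "force": force on the tool from outside, world axes, zero at the start; "wrist_torque": the same for the moment, N m; "width": opening from 0.0 (shut) to 1.0 (fully open).
Only numpy, scipy, OpenCV 4.12 (cv2) and the standard library are available. Lean on these libraries where they do the work, as an engineer would, in place of code of your own. Each camera call takes 0.05 s, during which the arm holds its last target.

### The job

Two short rails stand on the optics breadboard, each with a sprung hand-brake lever in front of a fixed grip bar. On the rail that carries the round three-spoked ring mount, press the brake lever in towards its bar with the outside of the fingers until it comes up firmly against its stop and wait there a moment, let it spring fully back out, then press it in firmly to its stop again and finish while still holding it there, short of the bar, so that the gap can be looked at. Push only as hard as a hand would, do not touch the bar or pinch the lever, and leave the other brake and all the loose parts alone.

Things in the scene. Friction and masses are not known exactly. Their poses are not given: they have to be found in the camera images.
- ring_carriage: Fixed: low dark rail 80 x 230 mm with a brake lever and bar, and at its other (-y) end a post with a tilted round black ring mount, 95 mm across, three spokes and hub (centre 110 mm to -y, 155 mm up; top 195 mm). Origin on the breadboard (12 mm above the table), under the lever. z up, y along the bar to the lever's free end, x = direction of pressing, away from the robot (yaw within 0.4 rad).
- ring_bar: Fixed grip bar of the ring-mount carriage, horizontal, along y, rubber, 16 mm thick, ending 87 mm to +y; a block on it carries the steel stop screw. Origin on its axis, 65 mm to +x of the carriage's origin and 100 mm above it. Must not be touched.
- ring_lever (a joint): Lever to check: flat aluminium bar 10 mm thick, 20 mm high, 144 mm long, 18 mm ball end; upright pivot 60 mm to -y of the carriage's origin. 0 = sprung right out (rest), grows as it is pressed towards the bar (rad). Spring: 0.7 N at the pad at rest, 2.5 N at the stop. A stop screw, set anew each time, halts it between 0.16 and 0.28 rad (16 to 30 mm at the pad), short of the bar. Firmly = over 5 N on the lever; over 40 N is too hard.
- ring_lever_pad (a point): Point to press: on the lever's flat front face (away from the bar) at mid-height, 105 mm from the pivot; at rest 45 mm to +y, 5 mm to -x and 100 mm above the carriage's origin. Moves with the lever; axes as the carriage's when the lever is out (x = direction of pressing). Face free from 40 to 130 mm from the pivot; in front of it clear down to the rail (28 mm high).
- plate_carriage: The other fixed rail, same brake, bar, origin and axes, but its post carries a tilted square black plate mount, 80 mm wide. Not to be worked.
- plate_lever (a joint): Brake lever of the square-plate carriage, same shape. 0 = sprung right out (rest), grows as it is pressed towards the bar (rad). Leave alone.
- lens_tube: Loose black tube, 31 mm across, 32 mm high, standing beyond the ring carriage's bar. Origin under its centre.
- lens_cap: Loose black disc, 32 mm across, 12 mm high, in front of the ring carriage, beside its pivot. Origin under its centre.
- post_collar: Loose steel ring, 28 mm across, 11 mm high, in front of the plate carriage. Origin under its centre.
- clamp_fork: Loose flat steel fork, 75 x 30 mm, 9 mm high, beyond the plate carriage's bar. Origin under it, 35 mm from its closed end.
- screw_jar: Loose small jar with a black cap, 44 mm across, 50 mm high, near the robot. Origin under its centre.
- screwdriver: Loose black-handled screwdriver, 170 mm long, lying near the robot on its right. Origin under it.
- spare_post: Loose steel post standing near the robot on its left, 19 mm across, 60 mm high. Origin under its centre.

How it is judged:
By the outcome, as a careful person would: the job done as asked, in the order asked, and still so for the second after the job is handed in, while the arm keeps its last pose, push and grip.
It also fails if it takes over 35 s, if anything falls off the work surface, if the arm or the gripper's body presses on something with over 40 N, if the wrist force passes 120 N, or if a joint passes its speed limit or range.

## Working session

There is one attempt and no reset: what is moved stays moved. The work goes in short steps, Python scripts to look and compute and a tool call to move; the robot and the scene stay as the last step left them, time stands still between calls to the robot, and variables do not carry over. Pictures are saved under pics/ and viewed, and the job is handed in when it is done.

Besides the shell and the picture viewer there is one more tool, called in YAML: its name, and indented under it one key for each argument. carry_out: Moves the arm, as the interface text tells. Its arguments: {"type":"object","properties":{"motion":{"type":"array","items":{"type":"array"}}},"required":["motion"]}

```bash
mkdir -p pics; ls; python3 - <<'E'
from cell import sensors, vision, bot
import cv2
s=sensors.read_state(); print(s)
for n in ("scene","top"):
    d=vision.snapshot(n); cv2.imwrite(f"pics/{n}0.png",d["color"][:,:,::-1]); 
    import numpy as np; np.savez(f"{n}0.npz",**d); print(n,d["fx"],d["R"],d["t"])
E
```

```text
pics
{'t': 0.0, 'q': array([ 9.66040357e-01,  1.50957996e-01,  1.43801244e+00,  4.06180216e-06,
        1.55379291e+00, -1.34027659e-01]), 'dq': array([ 2.27606380e-03,  1.13145679e-03,  7.86483378e-04, -5.46485366e-04,
        2.11518028e-04, -6.96511658e-05]), 'tau': array([ 1.00944891e-05, -7.13062906e+01, -5.70866954e+01, -1.37794764e-04,
        8.96159036e-03, -4.00860017e-05]), 'tool_pos': array([260.66170667, 512.2268185 , 209.60068   ]), 'tool_rot': array([-1.57195598e+00,  1.60460471e-04, -4.70728474e-01]), 'force': array([-0.30886702,  0.37443863,  0.63441921]), 'wrist_torque': array([ 0.03451852, -0.05617254, -0.0040427 ]), 'width': 0.9970361617218828}
scene 599.7581088851483 [[-0.04435704  0.99879583 -0.02096029]
 [ 0.54358745  0.00652725 -0.83932716]
 [-0.83817966 -0.04862382 -0.54322241]] [  49.30017048 -220.40599428 1808.88126642]
top 579.495300880058 [[ 0.026906   -0.9995055   0.01627333]
 [-0.99509649 -0.02833022 -0.09476479]
 [ 0.09517895 -0.0136438  -0.99536667]] [ -44.26129623  544.0645169  1384.48665262]
```

View pics/scene0.png

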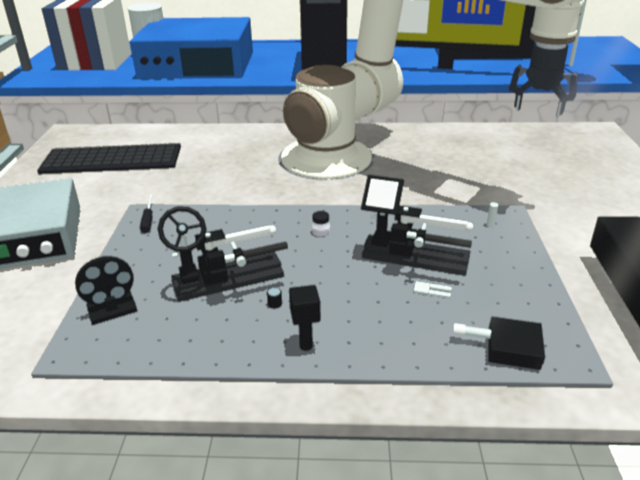

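View pics/top0.png

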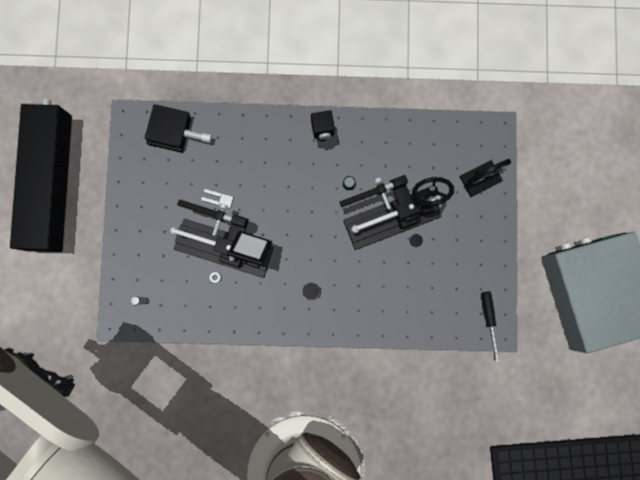

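The ring carriage is at about (395,212) in the top view, with its white lever running from the ball at (355,230) to a pivot near (402,212). The bar lies behind it at (340–400, 205–180). The square-plate carriage is on the left.

```bash
cat > h.py <<'E'
import numpy as np, cv2
def cloud(d):
    h,w=d["range_z"].shape; v,u=np.mgrid[:h,:w]; z=d["range_z"].astype(float)
    P=np.stack([(u-d["cx"])/d["fx"]*z,(v-d["cy"])/d["fy"]*z,z],-1)
    return (P-d["t"])@d["R"]
E
python3 - <<'E'
import numpy as np,cv2
from h import *
for n,(u0,u1,v0,v1) in (("top",(330,460,165,255)),("scene",(150,300,180,310))):
    d=dict(np.load(n+"0.npz")); P=cloud(d); c=d["color"].astype(int)
    crop=d["color"][v0:v1,u0:u1,::-1]; cv2.imwrite(f"pics/{n}_crop.png",cv2.resize(crop,None,fx=5,fy=5,interpolation=cv2.INTER_NEAREST))
    m=np.zeros(c.shape[:2],bool); m[v0:v1,u0:u1]=1
    m&=(c.min(2)>140)&(P[...,2]>95)&(P[...,2]<135)
    Q=P[m]; print(n,len(Q)); 
    cen=np.median(Q,0); 
    vx,vy,x0,y0=cv2.fitLine(Q[:,:2].astype(np.float32),cv2.DIST_HUBER,0,.01,.01).ravel()
    if vy<0: vx,vy=-vx,-vy
    s=(Q[:,:2]-[x0,y0])@[vx,vy]; r=(Q[:,:2]-[x0,y0])@[vy,-vx]
    print("dir",vx,vy,"yaw",np.arctan2(-vx,vy),"c",x0,y0,"s",s.min(),s.max(),"r",np.percentile(r,[1,10,50,90,99]),"z",np.percentile(Q[:,2],[5,50,95]))
    o=np.argsort(s)
    for i in o[::max(1,len(o)//12)]: print(Q[i].round(1), s[i].round(1), r[i].round(1))
E
```

```text
top 310
dir -0.44810343 0.8939817 yaw 0.4646428 c 598.0977 -143.71829 s -164.05796819208004 52.07370517648828 r [-1.29533027e+01 -6.63717581e+00 -1.57263997e-02  6.03107118e+01
  8.39415026e+01] z [112.52213316 120.25839124 125.77240105]
[ 661.  -295.7  110. ] -164.1 -11.9
[ 679.4 -180.7  117.9] -69.5 56.1
[ 615.  -195.7  116.3] -54.0 -8.2
[ 653.8 -169.8  115.8] -48.3 38.1
[ 659.8 -164.5  120.7] -46.2 45.8
[ 616.  -183.4  122.1] -43.5 -1.7
[ 608.6 -171.9  123.4] -29.9 -3.2
[ 599.2 -160.8  122.2] -15.8 -6.6
[ 601.2 -144.9  120.9] -2.5 2.3
[ 593.5 -133.3  124.6] 11.4 0.6
[ 586.5 -122.1  122.9] 24.5 -0.7
[ 581.5 -108.5  123.3] 38.9 0.9
[577.  -99.7 120.7] 48.8 0.8
scene 773
dir -0.39892673 0.9169828 yaw 0.41034612 c 610.7148 -168.11432 s -139.26257305652604 78.9683991716926 r [-9.32291561e+00 -4.56807740e+00  1.57479778e-02  6.49931902e+01
  8.66417968e+01] z [105.0289589  115.37267837 124.54202317]
[ 656.2 -300.2   99.4] -139.3 -11.0
[ 639.3 -227.6  115.6] -66.0 2.4
[ 628.4 -209.3  113.3] -44.8 -0.2
[ 624.9 -197.6  111.1] -32.7 1.3
[ 699.5 -155.   119.7] -23.3 86.6
[ 645.7 -173.1  118. ] -18.5 30.1
[ 613.9 -178.6  111.3] -10.9 -1.2
[ 605.5 -166.2  123.2] 3.8 -4.0
[ 605.3 -151.9  120.7] 17.1 1.5
[ 598.8 -138.4  116.6] 32.0 0.9
[ 590.1 -126.3  123.5] 46.5 -2.2
[ 584.1 -112.8  114.7] 61.3 -2.3
[583.4 -96.  114.4] 77.0 3.7
```

View pics/top_crop.png

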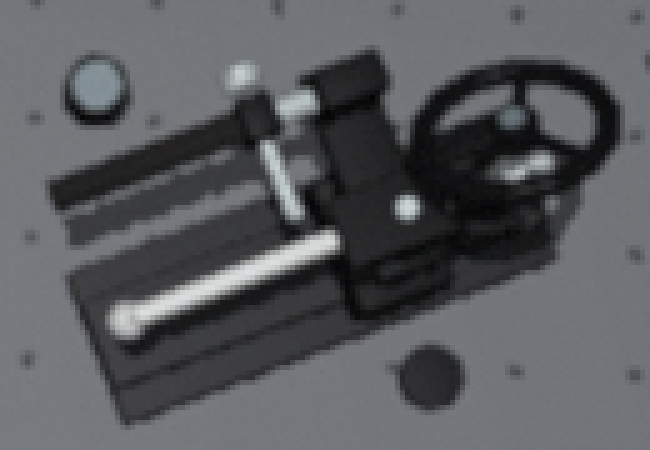

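```bash
python3 - <<'E'
import numpy as np,cv2
from h import *
for n,(u0,u1,v0,v1) in (("top",(330,460,165,255)),("scene",(150,300,180,310))):
    d=dict(np.load(n+"0.npz")); P=cloud(d); c=d["color"].astype(int)
    m=np.zeros(c.shape[:2],bool); m[v0:v1,u0:u1]=1
    z=P[...,2]; 
    # keep near-line lever points
    line=lambda Q:(Q[...,:2]-[605,-153])@np.array([.913,.407])
    a=m&(c.min(2)>140)&(z>100)&(z<130)&(abs(line(P))<14)&(P[...,1]>-215)&(P[...,1]<-105)
    Q=P[a]
    vx,vy,x0,y0=cv2.fitLine(Q[:,:2].astype(np.float32),cv2.DIST_HUBER,0,.01,.01).ravel()
    if vy<0: vx,vy=-vx,-vy
    print(n,len(Q),"lever yaw",np.arctan2(-vx,vy),"at",x0,y0)
    b=m&(c.min(2)>140)&(z>100)&(z<135)&(abs(line(P))<16)&(P[...,1]>-300)
    s=(P[b][:,:2]-[x0,y0])@[vx,vy]; i=s.argmax(); print(" tip",P[b][i], "minus end", P[b][s.argmin()])
    # rail sides: z 30-45 dark
    r=m&(c.max(2)<90)&(z>32)&(z<46)
    Q=P[r]; print(" rail",len(Q)); 
    if len(Q)>20: print(cv2.minAreaRect(Q[:,:2].astype(np.float32)))
    b=m&(c.max(2)<80)&(z>105)&(z<126)&(P[...,1]>-170)&(line(P)>30)
    Q=P[b]; print(" bar",len(Q))
    if len(Q)>10:
        vx,vy,x0,y0=cv2.fitLine(Q[:,:2].astype(np.float32),cv2.DIST_HUBER,0,.01,.01).ravel(); print(np.arctan(-vx/vy),x0,y0,Q[Q[:,1].argmax()])
E
```

```text
top 182 lever yaw 0.40315706 at 599.12854 -150.67856
 tip [578.01073798 -95.75453312 111.33305183] minus end [ 660.96911134 -295.71813936  110.04474255]
 rail 820
((663.3974609375, -182.57901000976562), (171.94593811035156, 230.39202880859375), 22.578527450561523)
 bar 316
0.3991972 654.9424 -116.5723 [641.50060481 -66.47609824 115.35780085]
scene 479 lever yaw 0.40382382 at 604.8818 -156.72641
 tip [577.84509016 -96.29639825 118.32283397] minus end [ 657.90657295 -299.23484717  103.08785221]
 rail 1189
((577.7471923828125, -275.43914794921875), (476.2699279785156, 207.07266235351562), 61.02201461791992)
 bar 351
0.4103759 660.4794 -115.52016 [848.08577882 -28.9909312  124.41340492]
```

carry_out:
  motion:
    - [[0,-0.5,0],[0,1,0],0]
    - [[0,-0.5,0],[0,1,0],0]
    - [[0,-0.5,0],[0,1,0],0]
    - [[0,-0.5,0],[0,1,0],0]
    - [[0,-0.5,0],[0,1,0],0]
    - [[0,-0.5,0],[0,1,0],0]
    - [[0,-0.5,0],[0,1,0],0]
    - [[0,-0.5,0],[0,1,0],0]

```text
t: 0.77
tool_pos: [259.8, 510.9, 307.9]
tool_rot: [-1.581, -0.007, -1.197]
force: [0.3, -0.3, -0.3]
width: -0.002
```

```bash
cat >> h.py <<'E'
from scipy.spatial.transform import Rotation as Ro
def to(target,yaw=None):
    from cell import sensors
    s=sensors.read_state(); R=Ro.from_euler('xyz',s['tool_rot'])
    d=R.inv().apply(np.array(target)-s['tool_pos'])/25
    print("t",round(s['t'],2),"pos",s['tool_pos'].round(1),"rot",s['tool_rot'].round(4),"F",s['force'].round(2),"w",round(s['width'],3))
    print("shift units",d.round(2),"joints",s['q'].round(2))
    if yaw is not None:
        print("turn units",(np.degrees((R.inv()*Ro.from_euler('xyz',[-np.pi/2,0,yaw])).as_rotvec())/5).round(3))
E
python3 -c "
from h import *
to([542,-154,300],0.40-np.pi/2)"
```

```text
t 0.77 pos [259.8 510.9 307.9] rot [-1.5807 -0.0067 -1.1974] F [ 0.3  -0.29 -0.33] w -0.002
shift units [28.88  0.5   0.81] joints [0.97 0.14 1.25 0.   1.76 0.59]
turn units [ 0.115 -0.305  0.075]
```

carry_out:
  motion:
    - [[1,0,0],[0,0,0],0]
    - [[1,0,0],[0,0,0],0]
    - [[1,0,0],[0,0,0],0]
    - [[1,0,0],[0,0,0],0]
    - [[1,0,0],[0,0,0],0]
    - [[1,0,0],[0,0,0],0]
    - [[1,0,0],[0,0,0],0]
    - [[1,0,0],[0,0,0],0]
    - [[1,0,0],[0,0,0],0]
    - [[1,0,0],[0,0,0],0]
    - [[1,0,0],[0,0,0],0]
    - [[1,0,0],[0,0,0],0]
    - [[1,0,0],[0,0,0],0]
    - [[1,0,0],[0,0,0],0]
    - [[1,0,0],[0,0,0],0]
    - [[1,0,0],[0,0,0],0]
    - [[1,0,0],[0,0,0],0]
    - [[1,0,0],[0,0,0],0]
    - [[1,0,0],[0,0,0],0]
    - [[1,0,0],[0,0,0],0]

```text
t: 2.43
tool_pos: [442.1, 25.5, 308.7]
tool_rot: [-1.586, -0.006, -1.198]
force: [0.4, -0.3, 0.0]
width: 0.002
```

```bash
python3 -c "
from h import *
to([542,-154,300],0.40-np.pi/2)"
```

```text
t 2.43 pos [442.1  25.5 308.7] rot [-1.5856 -0.006  -1.1985] F [ 0.41 -0.26  0.04] w 0.002
shift units [8.14 0.38 1.11] joints [-0.11 -0.13  1.53 -0.01  1.76 -0.48]
turn units [ 0.17  -0.318  0.066]
```

carry_out:
  motion:
    - [[1,0,0.1],[0.1,-0.3,0],0]
    - [[1,0,0.1],[0.1,0,0.1],0]
    - [[1,0,0.1],[0,0,0],0]
    - [[1,0,0.1],[0,0,0],0]
    - [[1,0,0.1],[0,0,0],0]
    - [[1,0,0.1],[0,0,0],0]
    - [[1,0,0.1],[0,0,0],0]
    - [[0.8,0,0.1],[0,0,0],0]
    - [[0.3,0,0],[0,0,0],0]
    - [[0,0,0],[0,0,0],0]

```text
t: 3.27
tool_pos: [541.6, -168.0, 304.4]
tool_rot: [-1.572, 0.007, -1.176]
force: [0.5, -0.2, 0.2]
width: -0.003
```

```bash
python3 - <<'E'
from h import *
from cell import vision
to([542,-154,92],0.40-np.pi/2)
for n in ("wrist","top"):
    d=vision.snapshot(n); np.savez(n+"1.npz",**d); cv2.imwrite(f"pics/{n}1.png",d["color"][:,:,::-1])
E
```

```text
t 3.27 pos [ 541.6 -168.   304.4] rot [-1.5716  0.0071 -1.176 ] F [ 0.46 -0.15  0.23] w -0.003
shift units [-0.45  8.5   0.24] joints [-0.44  0.12  1.28  0.    1.74 -0.83]
turn units [ 0.009 -0.059 -0.081]
```

View pics/wrist1.png

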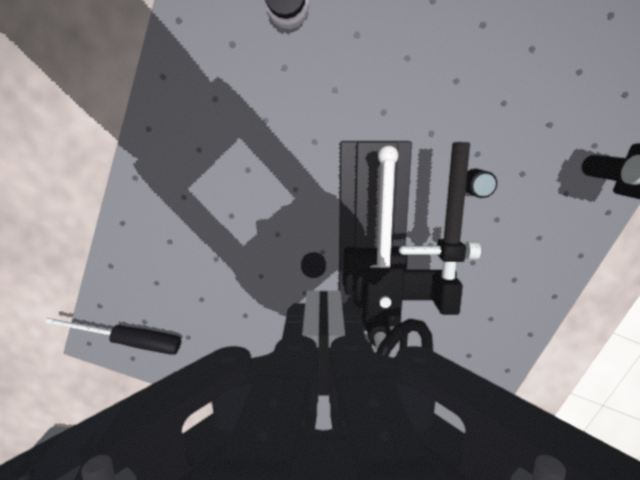

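View pics/top1.png

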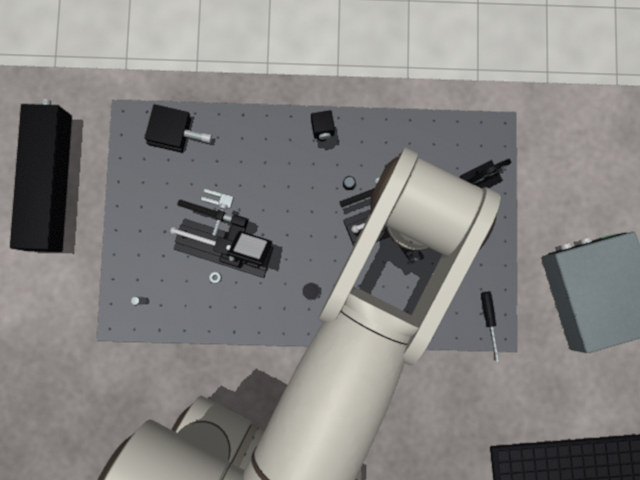

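The wrist view shows the lever from the ball at (388,155) to the pivot block at about (385,270), nearly vertical in the image, so the tool's yaw is right. I'll measure the lever again from this closer view.

```bash
python3 - <<'E'
from h import *
d=dict(np.load("wrist1.npz")); P=cloud(d); c=d["color"].astype(int); z=P[...,2]
def fit(Q):
    vx,vy,x0,y0=cv2.fitLine(Q[:,:2].astype(np.float32),cv2.DIST_HUBER,0,.01,.01).ravel(); return np.arctan(-vx/vy),x0,y0
m=np.zeros(z.shape,bool); m[140:275,370:402]=1
a=m&(c.min(2)>130)&(z>95)&(z<130)
Q=P[a]; print("z pct",np.percentile(Q[:,2],[2,50,98]))
m2=np.zeros(z.shape,bool); m2[172:250,370:402]=1
Q=P[a&m2]; y,x0,y0=fit(Q); print("lever",y,x0,y0)
u=np.array([np.cos(.4),np.sin(.4)]); v=np.array([-u[1],u[0]])
r=Q[:,:2]@u; print("u range lever",np.percentile(r,[1,5,50,95,99]))
Qa=P[a]; print("v range lever+ball",(Qa[:,:2]@v).max(), (Qa[:,:2]@v).min(), "ball u", (Qa[(Qa[:,:2]@v)>(Qa[:,:2]@v).max()-12][:,:2]@u).mean())
m=np.zeros(z.shape,bool); m[135:240,445:472]=1
b=m&(c.max(2)<90)&(z>105)&(z<130); Q=P[b]; print("bar",len(Q),fit(Q),"u",np.percentile(Q[:,:2]@u,[2,50,98]),"vmax",(Q[:,:2]@v).max())
for n in ("top0","scene0"): pass
print("est pad u,v",np.array([588,-134])@u,np.array([588,-134])@v)
# highest obstacles near block
m=np.zeros(z.shape,bool); m[240:320,340:490]=1; Q=P[m&(z>20)]; print("zmax of block area",np.percentile(Q[:,2],[50,90,99,100]))
E
```

```text
z pct [114.14757896 121.63989313 123.69806438]
lever 0.3977148 596.0109 -146.02425
u range lever [487.87411576 488.05331118 492.08778156 497.17304506 497.98638625]
v range lever+ball -308.3612082621285 -421.227365282709 ball u 492.30786287268234
bar 1649 (np.float32(0.39402953), np.float32(647.5641), np.float32(-105.00121)) u [550.30099428 555.52690006 563.69375365] vmax -305.8577171345017
est pad u,v 489.4018066043372 -352.4001584738731
zmax of block area [116.71119299 131.97372523 346.77184821 469.19101957]
```

```bash
python3 -c "
from h import *
to([547.2,-146.4,95],0.40-np.pi/2)"
```

```text
t 3.37 pos [ 541.1 -166.5  304.8] rot [-1.5712  0.007  -1.175 ] F [ 0.23  0.57 -0.26] w 0.0
shift units [-0.59  8.4   0.54] joints [-0.44  0.12  1.28  0.    1.74 -0.83]
turn units [ 0.004 -0.048 -0.08 ]
```

carry_out:
  motion:
    - [[-0.6,0,0],[0,0,-0.1],0]
    - [[0,1,0.1],[0,0,0],0]
    - [[0,1,0.1],[0,0,0],0]
    - [[0,1,0.1],[0,0,0],0]
    - [[0,1,0.1],[0,0,0],0]
    - [[0,1,0],[0,0,0],0]
    - [[0,1,0],[0,0,0],0]
    - [[0,0.8,0],[0,0,0],0]
    - [[0,0.3,0],[0,0,0],0]

```text
t: 4.12
tool_pos: [542.7, -137.4, 127.3]
tool_rot: [-1.562, -0.009, -1.166]
force: [0.3, 0.7, 0.3]
width: -0.0
```

```bash
python3 - <<'E'
from h import *
from cell import vision
to([547.2,-146.4,95],0.40-np.pi/2)
for n in ("wrist","scene"):
    d=vision.snapshot(n); np.savez(n+"2.npz",**d); cv2.imwrite(f"pics/{n}2.png",d["color"][:,:,::-1])
cv2.imwrite("pics/scene2c.png",cv2.resize(d["color"][120:320,120:380,::-1],None,fx=3,fy=3,interpolation=cv2.INTER_CUBIC))
E
```

```text
t 4.12 pos [ 542.7 -137.4  127.3] rot [-1.5618 -0.0092 -1.1659] F [0.33 0.66 0.28] w -0.0
shift units [0.39 1.3  0.01] joints [-0.39  0.15  1.6  -0.    1.37 -0.79]
turn units [-0.103  0.056  0.105]
```

View pics/wrist2.png

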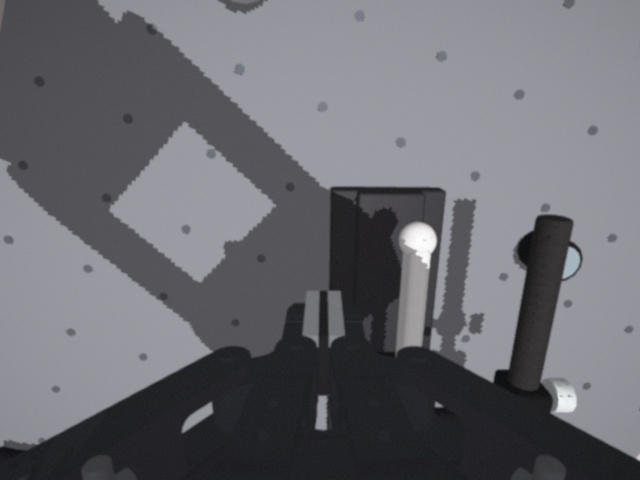

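View pics/scene2c.png

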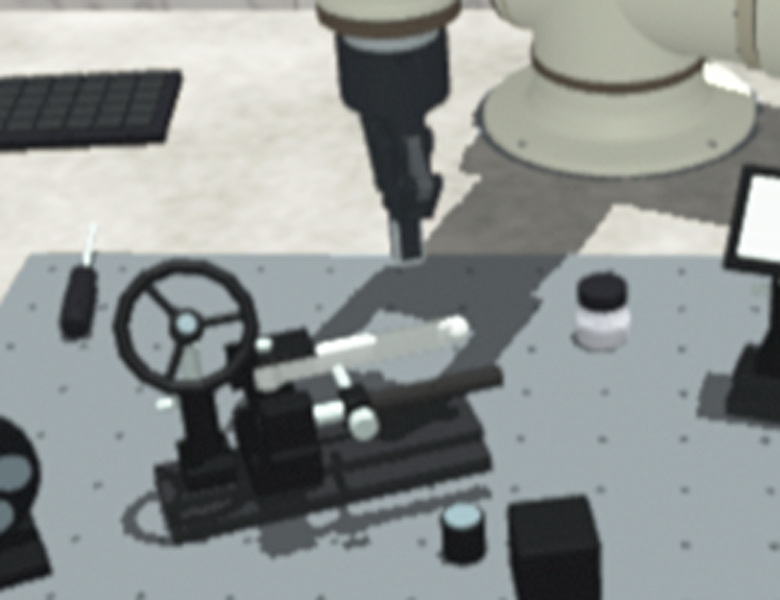

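The fingers are shut in front of the lever: the tips are at (323,292) and the lever is at (412,240–355), with clear space between them. I'll lower the rest of the way.

carry_out:
  motion:
    - [[0.3,0.7,0],[-0.1,0.05,0.1],0]
    - [[0.1,0.5,0],[0,0,0],0]
    - [[0,0.1,0],[0,0,0],0]
    - [[0,0,0],[0,0,0],0]

```text
t: 4.55
tool_pos: [549.6, -146.7, 101.6]
tool_rot: [-1.564, -0.006, -1.169]
force: [0.5, 1.3, 0.8]
width: -0.003
```

```bash
python3 - <<'E'
from h import *
to([547.2,-146.4,95],0.40-np.pi/2)
E
```

```text
t 4.55 pos [ 549.6 -146.7  101.6] rot [-1.5644 -0.0064 -1.1689] F [0.51 1.26 0.83] w -0.003
shift units [-0.05  0.26 -0.09] joints [-0.4   0.19  1.61  0.    1.33 -0.8 ]
turn units [-0.073  0.022  0.073]
```

carry_out:
  motion:
    - [[0,0.3,0],[0,0,0],0]
    - [[0,0,0.2],[0,0,0],0]
    - [[0,0,0.2],[0,0,0],0]
    - [[0,0,0.2],[0,0,0],0]
    - [[0,0,0],[0,0,0],0]

```text
t: 4.97
tool_pos: [565.9, -140.1, 97.2]
tool_rot: [-1.561, -0.01, -1.169]
force: [-0.7, -0.1, 0.3]
width: 0.0
```

```bash
cat >> h.py <<'E'
def uv():
    from cell import sensors
    s=sensors.read_state(); u=np.array([np.cos(.4),np.sin(.4)]); v=np.array([-u[1],u[0]])
    p=s['tool_pos'][:2]; f=s['force'][:2]
    print("t %.2f u %.1f v %.1f z %.1f | Fu %.2f Fv %.2f Fz %.2f | yawerr %.3f"%(s['t'],p@u,p@v,s['tool_pos'][2],f@u,f@v,s['force'][2],s['tool_rot'][2]-.4+np.pi/2))
E
python3 -c "
from h import *
uv()"
```

```text
t 4.97 u 466.7 v -349.4 z 97.2 | Fu -0.65 Fv 0.16 Fz 0.33 | yawerr 0.002
```

carry_out:
  motion:
    - [[0,0,0.2],[0,0,0],0]
    - [[0,0,0.2],[0,0,0],0]
    - [[0,0,0.2],[0,0,0],0]
    - [[0,0,0],[0,0,0],0]

```text
t: 5.3
tool_pos: [581.6, -133.3, 97.9]
tool_rot: [-1.56, -0.01, -1.168]
force: [-0.8, -0.7, 0.2]
width: 0.002
```

```bash
python3 -c "
from h import *
uv()"
```

```text
t 5.30 u 483.8 v -349.3 z 97.9 | Fu -0.99 Fv -0.38 Fz 0.24 | yawerr 0.002
```

carry_out:
  motion:
    - [[0,0,0.1],[0,0,0],0]
    - [[0,0,0.1],[0,0,0],0]
    - [[0,0,0],[0,0,0],0]

```text
t: 5.55
tool_pos: [586.6, -131.2, 97.8]
tool_rot: [-1.561, -0.01, -1.168]
force: [-0.2, -1.1, 0.7]
width: 0.001
```

```bash
python3 - <<'E'
from h import *
uv()
from cell import vision
d=vision.snapshot("wrist"); cv2.imwrite("pics/wrist3.png",d["color"][:,:,::-1])
E
```

```text
t 5.55 u 489.2 v -349.3 z 97.8 | Fu -0.61 Fv -0.93 Fz 0.65 | yawerr 0.003
```

View pics/wrist3.png

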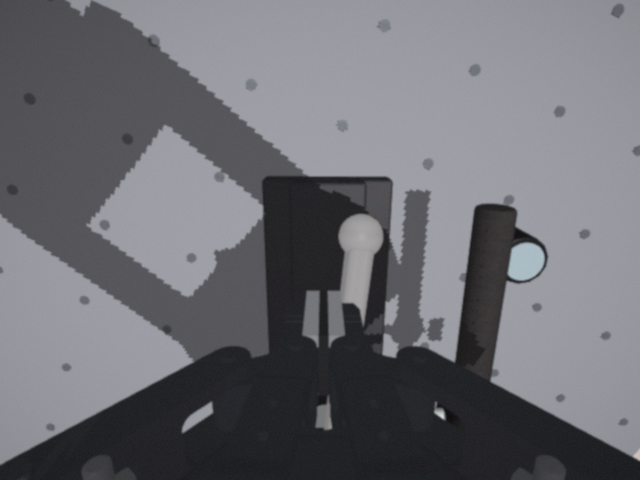

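The lever is tilting: its ball is at (360,236) against the back of the right finger. I'll keep going in small rows and watch the force.

carry_out:
  motion:
    - [[0,0,0.12],[0,0,0],0]
    - [[0,0,0.1],[0,0,0],0]

```text
t: 5.77
tool_pos: [591.4, -129.4, 97.9]
tool_rot: [-1.562, -0.01, -1.169]
force: [-1.0, -2.2, -1.4]
width: 0.003
```

```bash
python3 -c "
from h import *
uv()"
```

```text
t 5.77 u 494.4 v -349.5 z 97.9 | Fu -1.80 Fv -1.62 Fz -1.35 | yawerr 0.002
```

carry_out:
  motion:
    - [[0,0,0.1],[0,0,0],0]
    - [[0,0,0.1],[0,0,0],0]

```text
t: 5.93
tool_pos: [596.3, -127.5, 98.0]
tool_rot: [-1.562, -0.01, -1.169]
force: [-2.4, -2.4, -0.4]
width: -0.001
```

```bash
python3 -c "
from h import *
uv()"
```

```text
t 5.93 u 499.6 v -349.6 z 98.0 | Fu -3.10 Fv -1.26 Fz -0.44 | yawerr 0.002
```

carry_out:
  motion:
    - [[0,0,0.08],[0,0,0],0]
    - [[0,0,0],[0,0,0],0]

```text
t: 6.1
tool_pos: [598.6, -126.7, 97.9]
tool_rot: [-1.562, -0.011, -1.169]
force: [-2.3, -3.1, 1.2]
width: 0.003
```

```bash
python3 -c "
from h import *
uv()"
```

```text
t 6.10 u 502.0 v -349.8 z 97.9 | Fu -3.30 Fv -1.98 Fz 1.15 | yawerr 0.002
```

carry_out:
  motion:
    - [[0,0,0.08],[0,0,0],0]
    - [[0,0,0],[0,0,0],0]

```text
t: 6.27
tool_pos: [599.7, -126.5, 97.7]
tool_rot: [-1.565, -0.011, -1.169]
force: [-5.5, -3.5, 2.9]
width: -0.003
```

```bash
python3 - <<'E'
from h import *
uv()
from cell import vision
d=vision.snapshot("wrist"); cv2.imwrite("pics/wrist4.png",d["color"][:,:,::-1])
d=vision.snapshot("scene"); cv2.imwrite("pics/scene4c.png",cv2.resize(d["color"][160:310,140:340,::-1],None,fx=4,fy=4,interpolation=cv2.INTER_CUBIC))
uv()
E
```

```text
t 6.27 u 503.1 v -350.0 z 97.7 | Fu -6.43 Fv -1.07 Fz 2.92 | yawerr 0.002
t 6.37 u 503.0 v -350.0 z 97.7 | Fu -7.23 Fv -1.12 Fz 1.77 | yawerr 0.002
```

View pics/wrist4.png

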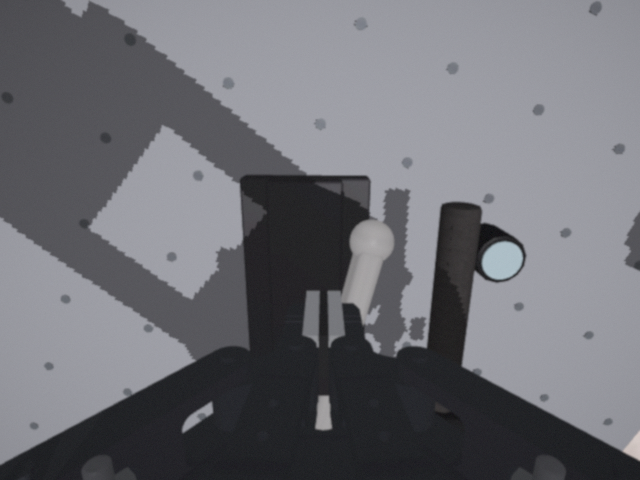

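View pics/scene4c.png

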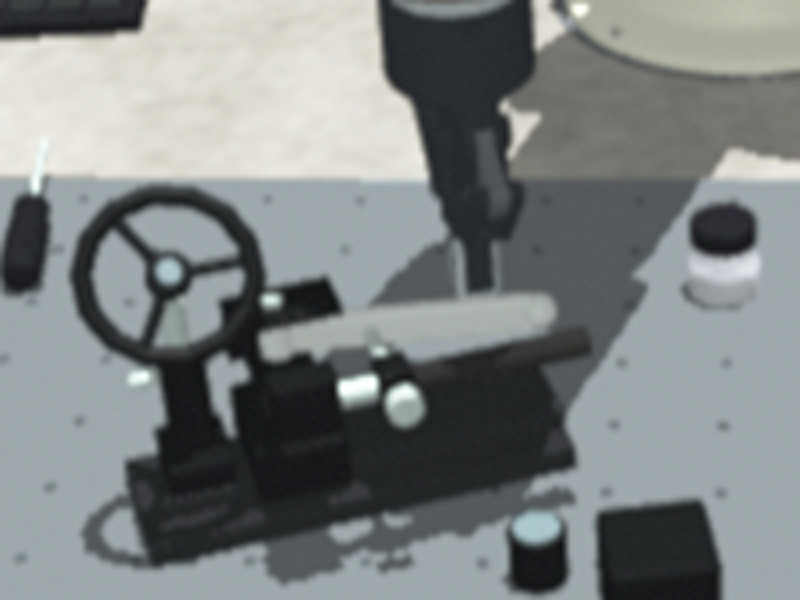

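The lever is on its stop: at u≈503 the force rose from about 3 N to 7 N with no further travel, and the wrist view still shows a gap between the lever and the bar at (370–430, 300). I'll push a bit more firmly and hold.

carry_out:
  motion:
    - [[0,0,0.08],[0,0,0],0]
    - [[0,0,0.08],[0,0,0],0]

```text
t: 6.53
tool_pos: [601.2, -126.0, 97.5]
tool_rot: [-1.57, -0.01, -1.17]
force: [-16.1, -8.0, 5.1]
width: 0.0
```

```bash
python3 -c "
from h import *
uv()"
```

```text
t 6.53 u 504.6 v -350.2 z 97.5 | Fu -17.93 Fv -1.11 Fz 5.11 | yawerr 0.001
```

carry_out:
  motion:
    - [[0,0,0],[0,0,0],0]
    - [[0,0,0.02],[0,0,0],0]
    - [[0,0,0.02],[0,0,0],0]
    - [[0,0,0.02],[0,0,0],0]

```text
t: 6.87
tool_pos: [599.6, -126.6, 97.6]
tool_rot: [-1.576, -0.009, -1.171]
force: [-6.7, -3.0, 3.1]
width: -0.001
```

```bash
python3 -c "
from h import *
uv()"
```

```text
t 6.87 u 503.0 v -350.1 z 97.6 | Fu -7.30 Fv -0.17 Fz 3.11 | yawerr 0.000
```

carry_out:
  motion:
    - [[0,0,0.06],[0,0,0],0]
    - [[0,0,0.05],[0,0,0],0]
    - [[0,0,0.05],[0,0,0],0]
    - [[0,0,0.05],[0,0,0],0]
    - [[0,0,0.05],[0,0,0],0]
    - [[0,0,0.05],[0,0,0],0]
    - [[0,0,0.05],[0,0,0],0]
    - [[0,0,0.05],[0,0,0],0]

```text
t: 7.53
tool_pos: [600.3, -126.3, 97.6]
tool_rot: [-1.597, -0.006, -1.174]
force: [-14.2, -5.5, 6.9]
width: -0.004
```

```bash
python3 -c "
from h import *
uv()
to([570,-140,97.5],.4-np.pi/2)"
```

```text
t 7.53 u 503.7 v -350.1 z 97.6 | Fu -15.25 Fv 0.45 Fz 6.93 | yawerr -0.003
t 7.53 pos [ 600.3 -126.3   97.6] rot [-1.5968 -0.0057 -1.1735] F [-14.22  -5.53   6.93] w -0.004
shift units [ 0.03  0.04 -1.33] joints [-0.32  0.3   1.48 -0.02  1.37 -0.71]
turn units [ 0.298 -0.032  0.065]
```

Held at the stop for over a second. Next I'll release the lever fully and correct the small tilt.

carry_out:
  motion:
    - [[0,0,-0.3],[0,0,0],0]
    - [[0,0,-0.3],[0.1,0,0],0]
    - [[0,0,-0.3],[0.1,0,0],0]
    - [[0,0,-0.3],[0.1,0,0],0]
    - [[0,0,-0.3],[0,0,0],0]
    - [[0,0,-0.3],[0,0,0],0]
    - [[0,0,-0.2],[0,0,0],0]
    - [[0,0,0],[0,0,0],0]
    - [[0,0,0],[0,0,0],0]
    - [[0,0,0],[0,0,0],0]

```text
t: 8.37
tool_pos: [549.6, -147.2, 98.7]
tool_rot: [-1.565, -0.006, -1.174]
force: [0.3, -0.4, 0.2]
width: 0.002
```

```bash
python3 - <<'E'
from h import *
uv()
to([570,-140,97.5],.4-np.pi/2)
from cell import vision
d=vision.snapshot("wrist"); cv2.imwrite("pics/wrist5.png",d["color"][:,:,::-1])
E
```

```text
t 8.37 u 448.9 v -349.6 z 98.7 | Fu 0.18 Fv -0.46 Fz 0.22 | yawerr -0.004
t 8.37 pos [ 549.6 -147.2   98.7] rot [-1.5654 -0.0059 -1.1744] F [ 0.35 -0.35  0.22] w 0.002
shift units [0.05 0.05 0.86] joints [-0.4   0.19  1.62 -0.    1.32 -0.79]
turn units [-0.061 -0.041  0.068]
```

View pics/wrist5.png

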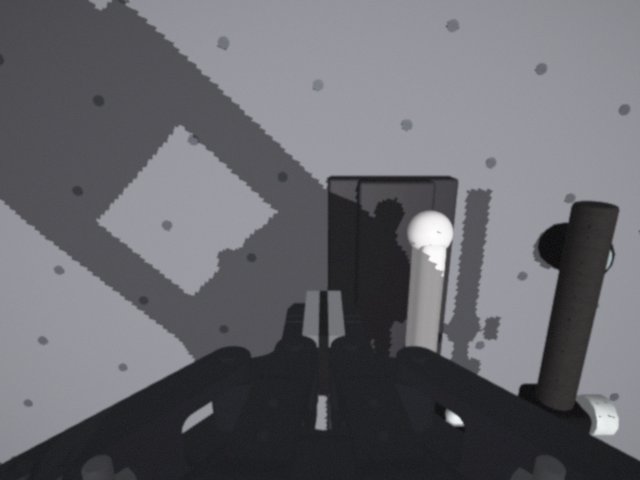

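The lever is back out, parallel to the bar with its ball at (430,232), and clear of the fingers. Now the second press.

carry_out:
  motion:
    - [[0,0,0.2],[0,0,0],0]
    - [[0,0,0.2],[0,0,0],0]
    - [[0,0,0.2],[0,0,0],0]
    - [[0,0,0.2],[0,0,0],0]
    - [[0,0,0.2],[0,0,0],0]
    - [[0,0,0.2],[0,0,0],0]
    - [[0,0,0.2],[0,0,0],0]
    - [[0,0,0.1],[0,0,0],0]
    - [[0,0,0.1],[0,0,0],0]
    - [[0,0,0],[0,0,0],0]

```text
t: 9.25
tool_pos: [591.9, -129.2, 98.2]
tool_rot: [-1.566, -0.006, -1.173]
force: [-0.7, -0.3, 1.5]
width: -0.0
```

```bash
python3 -c "
from h import *
uv()"
```

```text
t 9.25 u 494.9 v -349.5 z 98.2 | Fu -0.75 Fv -0.02 Fz 1.51 | yawerr -0.002
```

carry_out:
  motion:
    - [[0,0,0.1],[0,0,0],0]
    - [[0,0,0.1],[0,0,0],0]
    - [[0,0,0.08],[0,0,0],0]
    - [[0,0,0.06],[0,0,0],0]

```text
t: 9.58
tool_pos: [599.6, -126.5, 98.2]
tool_rot: [-1.568, -0.006, -1.173]
force: [-7.5, -6.0, 0.4]
width: -0.001
```

```bash
python3 -c "
from h import *
uv()"
```

```text
t 9.58 u 503.0 v -350.0 z 98.2 | Fu -9.26 Fv -2.65 Fz 0.37 | yawerr -0.003
```

carry_out:
  motion:
    - [[0,0,0.06],[0,0,0],0]
    - [[0,0,0.06],[0,0,0],0]
    - [[0,0,0.05],[0,0,0],0]
    - [[0,0,0.05],[0,0,0],0]
    - [[0,0,0.05],[0,0,0],0]

```text
t: 10.0
tool_pos: [600.8, -126.5, 97.8]
tool_rot: [-1.581, -0.005, -1.175]
force: [-13.5, -4.2, 6.4]
width: 0.005
```

```bash
python3 - <<'E'
from h import *
from cell import vision
uv()
d=vision.snapshot("wrist"); cv2.imwrite("pics/wrist6.png",d["color"][:,:,::-1]); uv()
for i in range(6): d=vision.snapshot("scene")
cv2.imwrite("pics/scene6.png",d["color"][:,:,::-1]); uv()
E
```

```text
t 10.00 u 504.1 v -350.4 z 97.8 | Fu -14.04 Fv 1.41 Fz 6.41 | yawerr -0.005
t 10.05 u 504.2 v -350.4 z 97.8 | Fu -15.29 Fv 0.88 Fz 6.51 | yawerr -0.005
t 10.35 u 504.1 v -350.4 z 97.8 | Fu -14.11 Fv 0.41 Fz 6.55 | yawerr -0.005
```

View pics/wrist6.png

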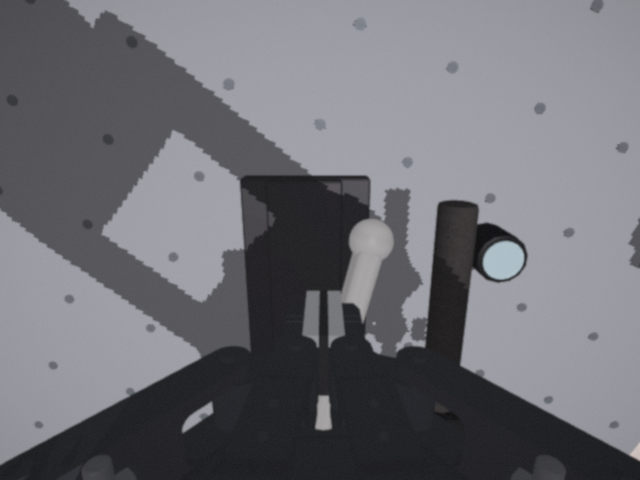

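View pics/scene6.png

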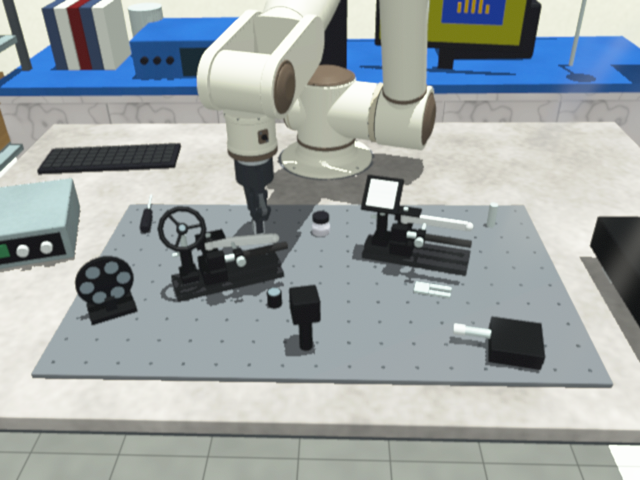

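The push is steady at about 14–15 N. The lever's ball is at (371,240) in the wrist view and the bar is at (455,210–360), with a clear gap between them. The other brake and the loose parts are where they were, so I'm handing in.

```bash
python3 -c "
from cell import bot
print(bot.finish_job())"
```

```text
the job is handed in; nothing more can be done
None
```

I pressed the ring-mount brake lever to its stop, let it spring fully out, pressed it to the stop again, and handed the job in at about 10.4 s while still holding it. I pressed with the back of one finger, the gripper shut.

- **First press:** the lever met its stop after what I estimate as about 29 mm of travel at the pad. I held it there for about 1.2 s, and my readings in that time ranged from about 6 to 18 N.
- **Release:** I backed the fingers off until they were clear. The wrist picture showed the lever parallel to the bar again, and the force read about zero.
- **Second press:** the lever stopped at the same place, within about 1 mm. The force was steady at 14–15 N over the last 0.35 s I checked, with about 6.5 N of vertical force as well.
- **Bar and other parts:** the last pictures show a clear gap between lever and bar. The other brake and the loose parts I could see look unmoved. The lens cap and the post collar could not be made out in the last view, but the arm did not go near them.

No check failed. While pushing, the tool tilted by up to about 1.5°. I corrected that between the presses, and it was about 0.6° at the end.

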